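# Take the glue-up pile apart and put each piece in its place

## Task

The glue has dried, so take the pressing pile apart piece by piece from the top down, keeping each piece the same way up: stand the steel weight wholly on the round rubber mat, lay the plywood pressing pad flat inside the shallow tray, lay the striped glued blank across both rails of the drying rack, centred on it and square to the rails, and lower the aluminium cover plate onto the jig so that both dowel pins enter its holes and it sits flush on the base. Set each piece down rather than dropping it, let go of everything, and do not knock over the glue bottle.

Things in the scene. Friction and masses are not known exactly. Their poses are not given: they have to be found in the camera images.
- weight: Bare steel press weight on top of the pile: round foot 50 mm diameter and 30 mm high, cone to a neck, then a round grip knob 26 mm diameter from 44 to 62 mm above the underside. 0.45 to 0.7 kg. Origin at the centre of the underside, z up along its axis.
- pad: Plywood pressing pad with black rubber underside, under the weight: block 50 mm (x) by 74 mm (y) by 26 mm high. About 0.08 kg. Origin at the centre of the underside, z up.
- blank: Glued-up wooden handle blank with light and dark stripes along its length, under the pad: 50 mm (x) by 120 mm (y) by 22 mm high. 0.08 to 0.13 kg. Origin at the centre of the underside, z up.
- plate: Aluminium cover plate, bottom of the pile, lying on the bench: 64 mm (x) by 200 mm (y) by 16 mm thick, with two round through holes 14 mm diameter at y = -82 and +82 mm on its centre line. 0.38 to 0.54 kg. Origin at the centre of the underside, z up. It fits the jig either way round.
- rubber_mat: Round black rubber mat fixed to the bench, place of the weight: 80 mm diameter, 6 mm thick. Origin at the centre of the underside.
- tray: Shallow open white plastic tray fixed to the bench, place of the pad: outside 86 mm (x) by 110 mm (y) by 12 mm high, walls and floor 5 mm, so inside 76 by 100 mm with the floor 5 mm above the origin. Origin at the centre of the underside.
- rack: Wooden drying rack fixed to the bench, place of the blank: base board 100 mm (x) by 120 mm (y) by 8 mm with two rails along x, 12 mm wide, at y = -38 and +38 mm; rail tops are 24 mm above the origin. The blank lies across them with its y axis along the rack's y axis (either way round). Origin at the centre of the underside.
- jig: Dark steel jig base fixed to the bench, place of the cover plate: bar 54 mm (x) by 200 mm (y) by 20 mm high with two upright steel dowel pins 10 mm diameter at y = -82 and +82 mm on its centre line, standing 20 mm above the base (tops 40 mm above the origin, last 4 mm tapered to 6 mm). Origin at the centre of the underside.
- glue_bottle: White glue bottle with orange cap, 42 mm diameter, 100 mm high, standing at the far middle of the work area; a bystander that must stay upright. Origin at the centre of the underside.
Mind the look-alikes: they are no part of the job. Several things have the shape of the pad; the one meant has the colours described above.

How it is judged (in metres and radians):
On the way, in this order (a step that is already met when the one before it is completed fails the run):
1. the weight stands on the rubber mat (horizontal distance between weight and rubber_mat below 0.016 m and z of weight in the frame of rubber_mat between 0.004 and 0.008 m and angle between weight's own z axis and vertical below 0.06 rad), for 0.2 s.
2. the pressing pad lies flat in the tray (horizontal distance between pad and tray below 0.03 m and z of pad in the frame of tray between 0.003 and 0.0075 m and angle between pad's own z axis and vertical below 0.06 rad), for 0.2 s.
3. the glued blank lies across both rails of the rack (horizontal distance between blank and rack below 0.018 m and z of blank in the frame of rack between 0.022 and 0.0265 m and angle between blank's own z axis and vertical below 0.06 rad and angle between the y axis of blank and the y axis of rack, either way round below 0.2 rad), for 0.2 s.
4. the cover plate sits flush on the jig with both pins in its holes (horizontal distance between plate and jig below 0.004 m and z of plate in the frame of jig between 0.018 and 0.0222 m and angle between plate's own z axis and vertical below 0.03 rad and angle between the y axis of plate and the y axis of jig, either way round below 0.05 rad), for 0.2 s.
At the end, for the whole second after the job is handed in: At rest, same way up: weight on the mat, centres within 16 mm; pad flat on the tray floor (any turn that fits); blank flat on both rails, centre within 18 mm of the rack's, square within 0.2 rad; plate flush on the jig within 2 mm, centred within 4 mm, aligned within 0.05 rad, both pins in (all of step 1 and all of step 2 and all of step 3 and all of step 4 and linear speed of each of weight, pad, blank, plate below 0.02 m/s and angular speed of each of weight, pad, blank, plate below 0.15 rad/s); the robot touches nothing.
It fails at once if the glue bottle is knocked over (angle between glue_bottle's own z axis and vertical above 0.6 rad).
It fails at once if a piece is dropped (falls freely faster than 0.8 m/s, about 30 mm) ((linear speed of weight above 0.8 m/s and contact force between weight and anything else below 0.05 N) or (linear speed of pad above 0.8 m/s and contact force between pad and anything else below 0.05 N) or (linear speed of blank above 0.8 m/s and contact force between blank and anything else below 0.05 N) or (linear speed of plate above 0.8 m/s and contact force between plate and anything else below 0.05 N)).
It also fails if it takes over 131 s, if anything falls off the work surface, if the arm or the gripper's body presses on something with over 40 N, if the wrist force passes 120 N, or if a joint passes its speed limit or range.

## Robot

A 6-joint arm with a two-finger parallel gripper is mounted at the origin on the work surface. World frame = base frame: x ahead of the robot, y to its left, z up, the work surface at z = 0. Lengths are in mm, angles in rad, forces in N, time in s.
With the tool pointing down it reaches from about 275 to 750 mm from the base axis. Payload 10.2 kg.
Tool frame: the origin (TCP) lies at the very end of the fingers, on their centre line; the grasp point (between the pads) lies 19 mm behind it; z points along the fingers, x is the direction in which the jaws open and shut, and the axes are right-handed (so a half turn about z gives the same grasp; the last joint's range is limited). The gripper opens to 85 mm and grips with 20 to 120 N. Pads are 22 mm wide; open, the fingers measure 114 mm over their backs; the gripper's body (76 mm by 85 mm) begins 54 mm behind the grasp point. The pads swing forward as they close: fully open they stand 13 mm farther back than shut.
Start: joints at [-1.334, 0.313, 1.498, -0, 1.331, -0.223], TCP at [232.967, -470.486, 207.694] pointing down, gripper open.
Joint ranges: [-2.94, 2.94], [-0.97, 2.17], [0.19, 2.56], [-1.23, 4.37], [0.02, 3.11], [-2.88, 2.88]. Speed limits (rad/s): [2.39, 2.39, 3.01, 3.14, 3.14, 3.14].

## Interface

Orientations are given as a unit quaternion [x, y, z, w].
In Python, from bench import get_state, cams, ticket gives the robot as it stands.
- The arm moves only by the shell command python3 -m creep 'ROWS' [OPENING] [FORCE]. ROWS is JSON, a list of rows, each an object of numbers: "dx", "dy", "dz": the shift along the world's x, y, z in cm; "rx", "ry", "rz": the turn, a rotation vector about the world's x, y, z in rad. A call has 1 to 10 rows; each row is the pose to reach, as a shift and turn from the pose commanded when the call began; what a row does not reach only later rows make up. A row lasts 1/8 s, in which the tool goes at most 62.5 mm and 10.7 degrees, less where a joint would pass 70% of its speed; a pose out of reach is approached as far as the arm can. A call with a gripper value outside its range is refused whole. OPENING is the finger opening in cm, from 0 to 8.54, set as the call begins (- or left out, the last holds). The fingers move at their own pace and stop on an object; FORCE is the grip in N (left out, the last holds). Time passes only in rows, so rows that repeat a pose let the fingers close. It gives the time, the measured TCP pose, the force and the opening at its end, in the units of the state.
- get_state(): the state, without advancing time (a new reading comes with each control period).
- cams.grab_frame(name): name is "scene" or "top" or "wrist"; returns a dict with "frame" (420x560x3 uint8, red, green, blue), "K" (3x3 intrinsics, pixels), "extrinsics" (4x4, takes a point from camera to world coordinates); the wrist camera has in their place "T_tool_cam" (4x4, takes a point from camera to tool coordinates, whose origin is the TCP and whose axes are the tool frame's). Camera axes: x right, y down, z forward; pixel columns grow to the right and rows downward; lengths in mm; the calibration is good to about 2 mm. A picture is of the moment at which its call begins: read the wrist's pose just before it. There is no depth.
- ticket.job_done(): hands the job in, once; it reports no verdict.
The state is a dict: "clock": time; "qpos": joint angles; "qd": joint speeds; "joint_efforts": joint torques, N m; "ee_pos": TCP position; "tool_rot": TCP orientation; "contact_force": force on the tool from outside, world axes, zero at the start; "moment": the same for the moment, N m; "finger_gap": opening from 0.0 (shut) to 1.0 (fully open).
Only numpy, scipy, OpenCV 4.12 (cv2) and the standard library are available. Lean on these libraries where they do the work, as an engineer would, in place of code of your own. Each camera call takes 0.05 s, during which the arm holds its last target. There are 200 camera calls.

## Working session

There is one attempt and no reset: what is moved stays moved. The work goes in short steps, Python scripts to look and compute and a shell command to move; the robot and the scene stay as the last step left them, time stands still between calls to the robot, and variables do not carry over. Pictures are saved under pics/ and viewed, about 12 in all and at most 16, crops included, and the job is handed in when it is done.

```bash
mkdir -p pics; cat > h.py <<'E'
import numpy as np, cv2
from bench import get_state, cams, ticket
from scipy.spatial.transform import Rotation as R
def grab(name, fn=None):
    s=get_state(); f=cams.grab_frame(name); f=dict(f)
    if name=='wrist':
        T=np.eye(4); T[:3,:3]=R.from_quat(s['tool_rot']).as_matrix(); T[:3,3]=s['ee_pos']
        f['extrinsics']=T@np.array(f['T_tool_cam'])
    if fn: cv2.imwrite('pics/'+fn, cv2.cvtColor(f['frame'],cv2.COLOR_RGB2BGR)); np.savez('pics/'+fn[:-4],K=f['K'],E=f['extrinsics'])
    return f
def px2w(fn,pts,z):
    d=np.load('pics/'+fn+'.npz'); E=d['E']
    out=[]
    for (u,v) in pts:
        r=E[:3,:3]@np.linalg.inv(d['K'])@[u,v,1]; o=E[:3,3]
        out.append((o+r*(z-o[2])/r[2]).round(1))
    return np.array(out)
def w2px(fn,p):
    d=np.load('pics/'+fn+'.npz'); c=np.linalg.inv(d['E'])@np.r_[p,1]; q=d['K']@c[:3]; return (q[:2]/q[2]).round(1)
E
python3 - <<'E'
from h import *
for n in ('top','scene'):
    f=grab(n,n+'0.png'); print(n,np.round(f['extrinsics'],2).tolist(),f['K'][0][0])
s=get_state(); print({k:np.round(v,3).tolist() for k,v in s.items()})
E
cd pics; python3 -c "
import cv2
cv2.imwrite('t0.png',cv2.resize(cv2.imread('top0.png'),(800,600),interpolation=2))"
```

```text
top [[0.01, -1.0, 0.09, 425.82], [-1.0, -0.01, 0.01, -58.89], [-0.01, -0.09, -1.0, 1187.51], [0.0, 0.0, 0.0, 1.0]] 515.7468824163067
scene [[0.82, 0.34, -0.45, 1049.91], [0.57, -0.49, 0.66, -823.92], [0.01, -0.8, -0.6, 785.87], [0.0, 0.0, 0.0, 1.0]] 431.58278369576107
{'clock': 0.1, 'qpos': [-1.334, 0.313, 1.498, -0.0, 1.331, -0.223], 'qd': [-0.001, -0.0, -0.0, 0.002, 0.0, 0.002], 'joint_efforts': [0.002, -41.29, -26.014, -0.0, 0.003, 0.0], 'ee_pos': [232.918, -470.231, 207.193], 'tool_rot': [0.85, -0.527, -0.0, -0.0], 'contact_force': [-0.376, 0.544, 0.541], 'moment': [-0.007, -0.002, 0.086], 'finger_gap': 1.0}
```

View pics/t0.png

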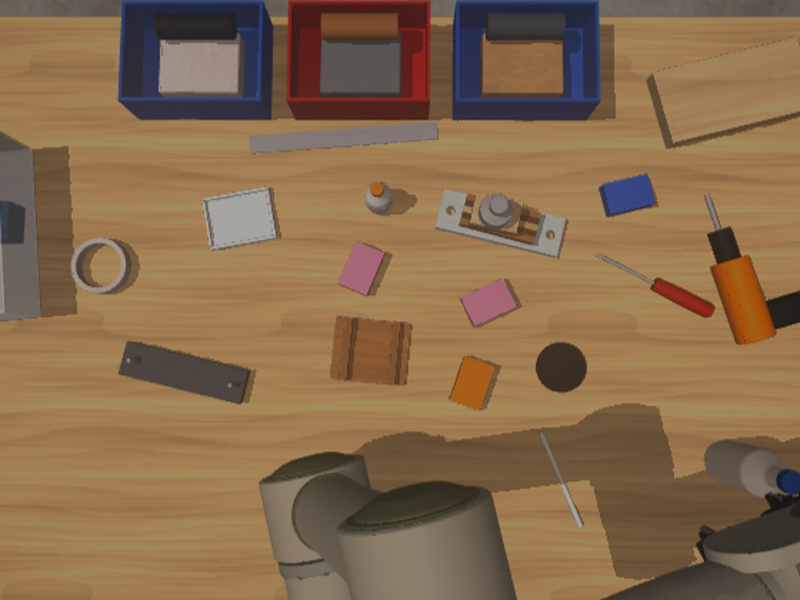

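View pics/scene0.png

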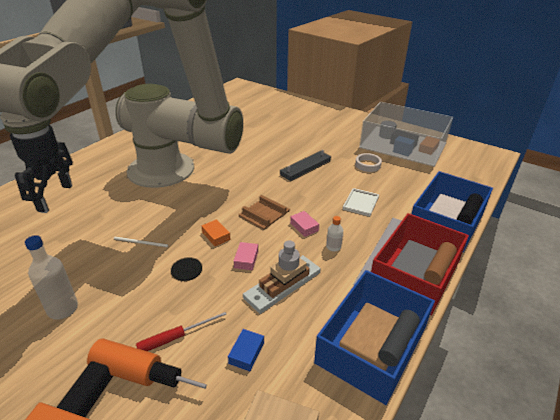

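The top view (800x600) shows the pile at (500,222), the mat at (561,367), the tray at (240,218), the rack at (371,350), the jig at (186,372) and the bottle at (378,197). The pink, orange and blue blocks are look-alikes. I'll enlarge for corners.

```bash
python3 - <<'E'
import cv2,numpy as np
im=cv2.imread('pics/top0.png')
def c(x,y): return cv2.resize(im[y:y+75,x:x+100],(400,300),interpolation=cv2.INTER_CUBIC)
cv2.imwrite('pics/m0.png',np.vstack([np.hstack([c(302,120),c(80,225)]),np.hstack([c(222,210),c(130,120)])]))
hsv=im[235:280,370:415].astype(int).sum(2); ys,xs=np.where(hsv<170); print('mat',xs.mean()+370,ys.mean()+235,len(xs))
E
```

```text
mat 392.41621621621624 256.7059459459459 925
```

View pics/m0.png

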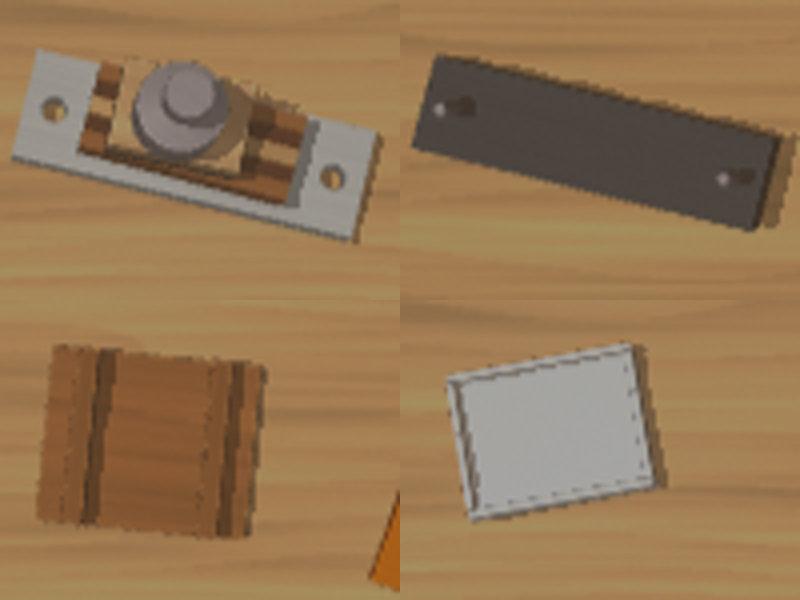

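```bash
python3 - <<'E'
from h import *
def m(n,pts,ox,oy,z):
    w=px2w('top0',[(x/4-.375+ox,y/4-.375+oy) for x,y in pts],z); c=w.mean(0)
    print(n,'c',c.round(1)); 
    for i in range(len(pts)):
        d=w[(i+1)%len(pts)]-w[i]; print('   len',np.hypot(*d[:2]).round(1),'ang',np.degrees(np.arctan2(d[1],d[0])).round(1))
m('holes',[(54,110),(333,178)],302,120,16)
m('plate',[(38,48),(381,132),(355,241),(12,158)],302,120,16)
m('knob',[(190,92)],302,120,126)
m('blank',[(100,62),(310,118),(287,203),(80,150)],302,120,38)
m('pad',[(127,58),(110,148),(240,172)],302,120,64)
m('pins',[(41,110),(322,179)],80,225,40)
m('jig',[(34,54),(383,136),(357,231),(13,147)],80,225,20)
m('rack',[(55,45),(266,65),(250,238),(38,220)],222,210,8)
m('tray',[(46,78),(232,43),(255,187),(72,220)],130,120,12)
print('mat',px2w('top0',[(392.4,256.7)],6))
print('bottle cap',px2w('top0',[(377*.7,188*.7)],100))
d=grab('wrist'); print(np.round(d['T_tool_cam'],3).tolist(),d['K'][0][0])
E
```

```text
holes c [ 646.4 -206.6   16. ]
   len 164.2 ang -103.6
   len 164.2 ang 76.4
plate c [ 646.1 -208.2   16. ]
   len 202.5 ang -103.7
   len 65.0 ang 166.1
   len 201.4 ang 76.5
   len 66.0 ang -13.0
knob c [ 653.1 -191.2  126. ]
   len 0.0 ang 0.0
blank c [ 648.4 -204.4   38. ]
   len 122.3 ang -104.9
   len 50.2 ang 164.6
   len 119.9 ang 75.8
   len 51.7 ang -12.6
pad c [ 647.4 -181.7   64. ]
   len 51.3 ang 169.4
   len 72.6 ang -100.3
   len 88.7 ang 44.4
pins c [402.9 296.6  40. ]
   len 162.2 ang -103.2
   len 162.2 ang 76.8
jig c [404.  294.2  20. ]
   len 204.8 ang -102.6
   len 54.9 ang 166.0
   len 201.5 ang 76.9
   len 53.5 ang -10.6
rack c [440.2  -1.    8. ]
   len 121.5 ang -95.1
   len 98.7 ang 175.1
   len 121.1 ang 85.6
   len 100.1 ang -4.7
tray c [652.2 214.7  12. ]
   len 109.8 ang -78.9
   len 85.8 ang -169.8
   len 107.2 ang 100.6
   len 84.9 ang 12.0
mat [[ 416.  -303.3    6. ]]
bottle cap [[681.8 -12.1 100. ]]
[[1.0, 0.0, 0.0, 0.876], [-0.0, 0.947, 0.322, -84.284], [0.0, -0.322, 0.947, -165.535], [0.0, 0.0, 0.0, 1.0]] 301.31015943173014
```

```bash
python3 -m creep '[{"dx":42,"dy":27.9,"dz":0,"rz":0.883},{"dx":42,"dy":27.9,"dz":0,"rz":0.883},{"dx":42,"dy":27.9,"dz":0,"rz":0.883},{"dx":42,"dy":27.9,"dz":0,"rz":0.883},{"dx":42,"dy":27.9,"dz":0,"rz":0.883},{"dx":42,"dy":27.9,"dz":0,"rz":0.883},{"dx":42,"dy":27.9,"dz":0,"rz":0.883},{"dx":42,"dy":27.9,"dz":0,"rz":0.883},{"dx":42,"dy":27.9,"dz":0,"rz":0.883},{"dx":42,"dy":27.9,"dz":0,"rz":0.883}]' 8.5 60; python3 -m creep '[{"dz":0},{"dz":0},{"dz":0}]'
python3 - <<'E'
from h import *
f=grab('wrist','w1.png'); print(w2px('w1',[653.1,-191.2,126]), np.degrees(R.from_quat(get_state()['tool_rot']).as_euler('xyz')).round(1))
E
```

```text
[   89.4 -1221.8] [-180.     0.   -63.7]validation failed for argument at $[0]...
validation failed for argument at $[0]...
```

View pics/w1.png

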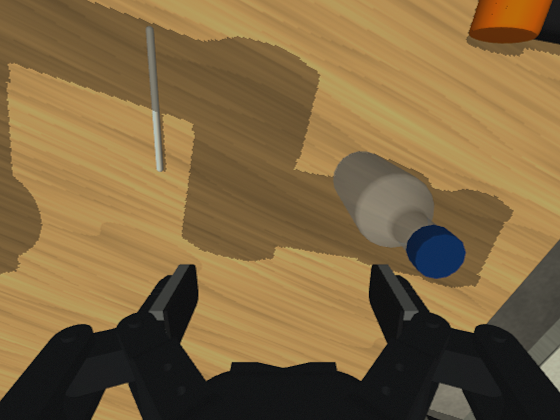

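The picture still shows the start pose, with the blue-capped bottle at (410,210). The row was refused, probably because every key is required.

```bash
python3 -m creep '[{"dx":42,"dy":27.9,"dz":0,"rx":0,"ry":0,"rz":0.883},{"dx":42,"dy":27.9,"dz":0,"rx":0,"ry":0,"rz":0.883},{"dx":42,"dy":27.9,"dz":0,"rx":0,"ry":0,"rz":0.883},{"dx":42,"dy":27.9,"dz":0,"rx":0,"ry":0,"rz":0.883},{"dx":42,"dy":27.9,"dz":0,"rx":0,"ry":0,"rz":0.883},{"dx":42,"dy":27.9,"dz":0,"rx":0,"ry":0,"rz":0.883},{"dx":42,"dy":27.9,"dz":0,"rx":0,"ry":0,"rz":0.883},{"dx":42,"dy":27.9,"dz":0,"rx":0,"ry":0,"rz":0.883},{"dx":42,"dy":27.9,"dz":0,"rx":0,"ry":0,"rz":0.883},{"dx":42,"dy":27.9,"dz":0,"rx":0,"ry":0,"rz":0.883}]' 8.5 60
```

```text
clock: 1.45
ee_pos: [652.7, -191.6, 207.2]
tool_rot: [0.994, -0.114, -0.0, 0.0]
contact_force: [-1.0, 0.2, -0.1]
finger_gap: 0.992
```

```bash
python3 - <<'E'
from h import *
f=grab('wrist','w2.png'); print(w2px('w2',[653.1,-191.2,126]),w2px('w2',[646.2,-207,16]))
E
```

```text
[281.7 203.9] [279.6 188.5]
```

View pics/w2.png

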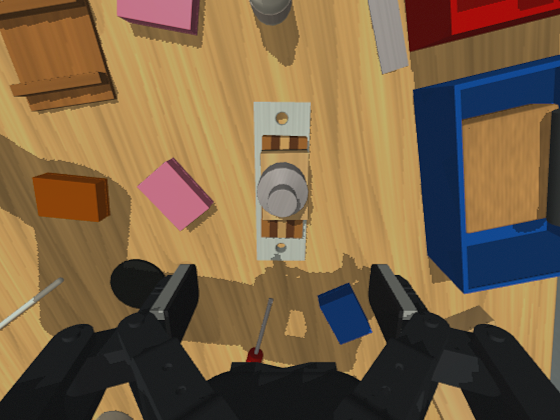

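The wrist view has the knob top at (282,201), within 3 px of the prediction, so the grasp position holds. Descend and grip.

```bash
python3 -m creep '[{"dx":0,"dy":0.05,"dz":-3,"rx":0,"ry":0,"rz":0},{"dx":0,"dy":0.05,"dz":-6,"rx":0,"ry":0,"rz":0},{"dx":0,"dy":0.05,"dz":-8.5,"rx":0,"ry":0,"rz":0},{"dx":0,"dy":0.05,"dz":-9.6,"rx":0,"ry":0,"rz":0},{"dx":0,"dy":0.05,"dz":-10.1,"rx":0,"ry":0,"rz":0},{"dx":0,"dy":0.05,"dz":-10.1,"rx":0,"ry":0,"rz":0}]' 8.5 60 && python3 -m creep '[{"dx":0,"dy":0,"dz":0,"rx":0,"ry":0,"rz":0},{"dx":0,"dy":0,"dz":0,"rx":0,"ry":0,"rz":0},{"dx":0,"dy":0,"dz":0,"rx":0,"ry":0,"rz":0},{"dx":0,"dy":0,"dz":0,"rx":0,"ry":0,"rz":0},{"dx":0,"dy":0,"dz":0,"rx":0,"ry":0,"rz":0},{"dx":0,"dy":0,"dz":0,"rx":0,"ry":0,"rz":0},{"dx":0,"dy":0,"dz":0,"rx":0,"ry":0,"rz":0},{"dx":0,"dy":0,"dz":0,"rx":0,"ry":0,"rz":0}]' 1.0 60
```

```text
clock: 2.25
ee_pos: [653.0, -191.4, 107.4]
tool_rot: [0.993, -0.114, 0.0, 0.0]
contact_force: [0.1, -0.1, 0.2]
finger_gap: 0.997
clock: 3.25
ee_pos: [653.0, -191.0, 106.7]
tool_rot: [0.994, -0.114, -0.0, 0.0]
contact_force: [0.3, 0.3, 0.8]
finger_gap: 0.119
```

```bash
python3 - <<'E'
from h import *
f=grab('wrist','w3.png');g=grab('scene','s3.png')
a=f['frame'][120:420,130:430]; b=cv2.resize(g['frame'][195:320,225:350],(480,480))
cv2.imwrite('pics/m3.png',cv2.cvtColor(np.hstack([cv2.resize(a,(480,480))[:, :310+10],b]),cv2.COLOR_RGB2BGR))
E
```

```text
(no output)
```

View pics/m3.png

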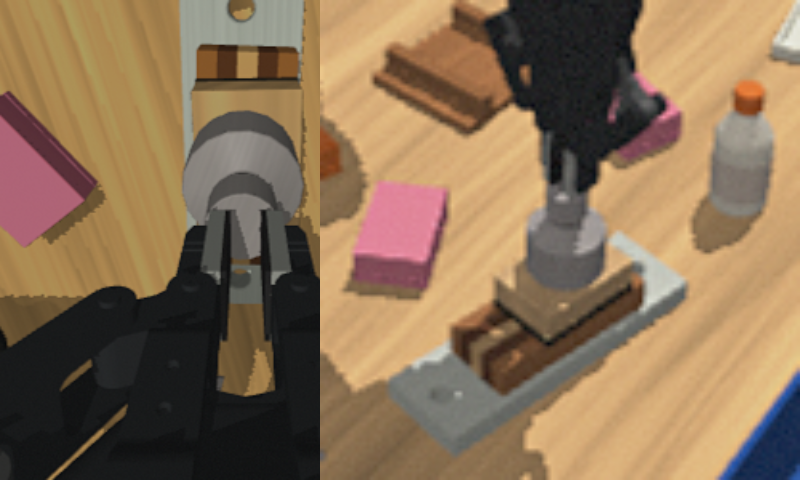

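```bash
python3 - <<'E'
from h import *
for z in (64,94,106,126):
  p=[653,-191,z]
  print(z,((w2px('s3',p)-[225,195])*3.84+[320,0]).round(), ((w2px('w3',p)-[130,120])*1.6).round(), w2px('top0',p))
a=cv2.imread('pics/scene0.png')[195:320,225:350]; b=cv2.imread('pics/s3.png')[195:320,225:350]
cv2.imwrite('pics/m3b.png',np.hstack([cv2.resize(x,(400,400),interpolation=2) for x in (a,b)]))
E
```

```text
64 [564. 264.] [242. 162.] [345.5 148.6]
94 [565. 228.] [241. 189.] [347.2 145.8]
106 [565. 214.] [241. 202.] [347.9 144.7]
126 [566. 189.] [240. 229.] [349.  142.7]
```

View pics/m3b.png

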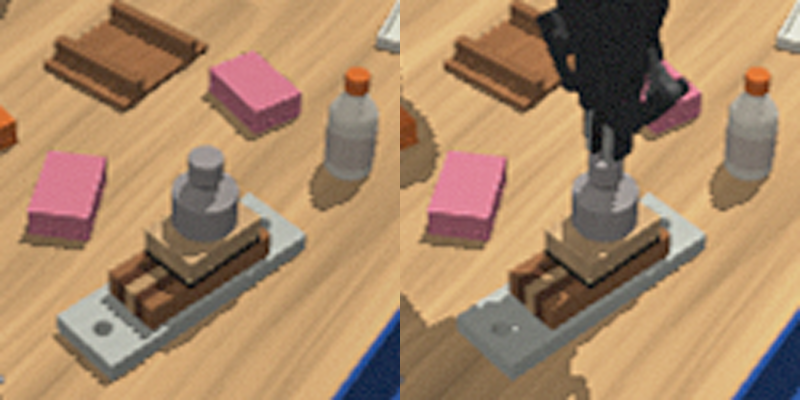

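```bash
python3 - <<'E'
from h import *
f=grab('top','t3.png'); 
a=cv2.imread('pics/w3.png')[180:300,220:340]; b=cv2.imread('pics/s3.png')[220:280,262:312]
cv2.imwrite('pics/m3c.png',np.hstack([cv2.resize(a,(420,480),interpolation=2),cv2.resize(b,(380,480),interpolation=2)]))
p=[653,-191,106]; print((w2px('w3',p)-[220,180])*[3.5,4],(w2px('w3',[653,-191,126])-[220,180])*[3.5,4])
print((w2px('s3',p)-[262,220])*[7.6,8],(w2px('s3',[653,-191,126])-[262,220])*[7.6,8])
E
```

```text
[212.1 266. ] [211.05 332.  ]
[204.44 244.8 ] [205.96 193.6 ]
```

View pics/m3c.png

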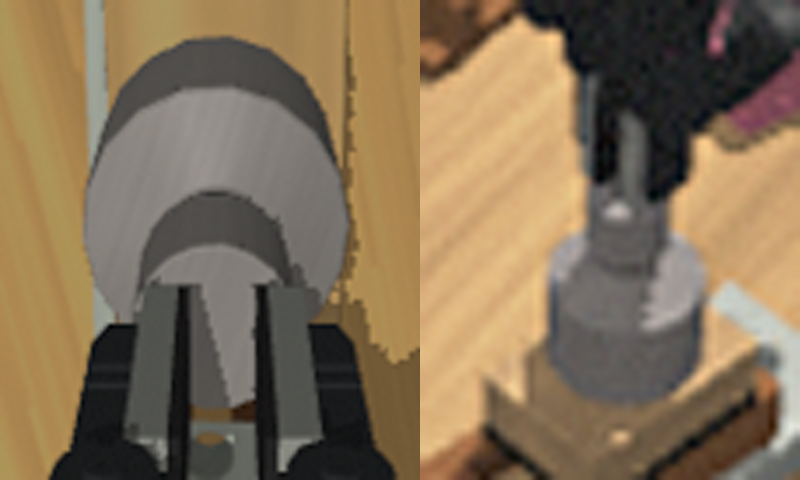

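The fingers closed just above the knob: the pads overlap its top and cast shadows on it. The real fingertips sit higher than the TCP figure, so reopen, go 14 mm lower and close again, watching the gap and force.

```bash
python3 -m creep '[{"dx":0,"dy":0,"dz":0,"rx":0,"ry":0,"rz":0},{"dx":0,"dy":0,"dz":0,"rx":0,"ry":0,"rz":0},{"dx":0,"dy":0,"dz":0,"rx":0,"ry":0,"rz":0},{"dx":0,"dy":0,"dz":0,"rx":0,"ry":0,"rz":0},{"dx":0,"dy":0,"dz":-0.5,"rx":0,"ry":0,"rz":0},{"dx":0,"dy":0,"dz":-1,"rx":0,"ry":0,"rz":0},{"dx":0,"dy":0,"dz":-1.4,"rx":0,"ry":0,"rz":0},{"dx":0,"dy":0,"dz":-1.4,"rx":0,"ry":0,"rz":0}]' 5 60 && python3 -m creep '[{"dx":0,"dy":0,"dz":0,"rx":0,"ry":0,"rz":0},{"dx":0,"dy":0,"dz":0,"rx":0,"ry":0,"rz":0},{"dx":0,"dy":0,"dz":0,"rx":0,"ry":0,"rz":0},{"dx":0,"dy":0,"dz":0,"rx":0,"ry":0,"rz":0},{"dx":0,"dy":0,"dz":0,"rx":0,"ry":0,"rz":0},{"dx":0,"dy":0,"dz":0,"rx":0,"ry":0,"rz":0},{"dx":0,"dy":0,"dz":0,"rx":0,"ry":0,"rz":0}]' 1.0 60
```

```text
clock: 4.4
ee_pos: [652.8, -190.9, 92.2]
tool_rot: [0.994, -0.114, -0.0, -0.0]
contact_force: [-0.0, -0.2, -0.1]
finger_gap: 0.583
clock: 5.28
ee_pos: [653.0, -191.0, 93.2]
tool_rot: [0.994, -0.114, 0.0, 0.0]
contact_force: [-2.7, 0.7, 5.2]
finger_gap: 0.267
```

```bash
python3 -m creep '[{"dx":0,"dy":0,"dz":0.3,"rx":0,"ry":0,"rz":0},{"dx":0,"dy":0,"dz":0.5,"rx":0,"ry":0,"rz":0},{"dx":0,"dy":0,"dz":0.5,"rx":0,"ry":0,"rz":0},{"dx":0,"dy":0,"dz":0.5,"rx":0,"ry":0,"rz":0}]'
python3 - <<'E'
from h import *
f=grab('wrist','w4.png');grab('scene','s4.png')
a=cv2.imread('pics/w4.png')[180:300,220:340]; b=cv2.imread('pics/s4.png')[220:280,262:312]
cv2.imwrite('pics/m4.png',np.hstack([cv2.resize(a,(420,480),interpolation=2),cv2.resize(b,(380,480),interpolation=2)]))
E
```

```text
clock: 5.78
ee_pos: [652.8, -190.9, 97.2]
tool_rot: [0.994, -0.114, -0.0, -0.0]
contact_force: [0.4, -0.0, -6.8]
finger_gap: 0.27
```

View pics/m4.png

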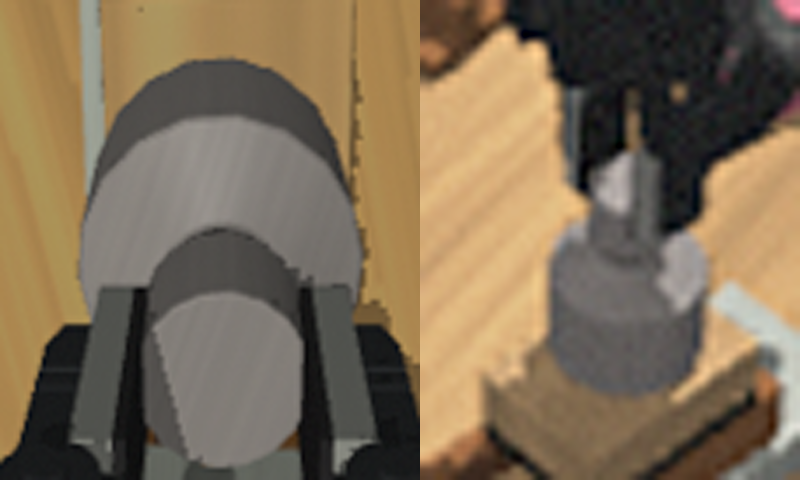

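The weight is held: 6.8 N, gap 0.27 for the 26 mm knob, and TCP is 29 mm above its underside. Carry it to the mat.

```bash
python3 -m creep '[{"dx":0,"dy":0,"dz":1.5,"rx":0,"ry":0,"rz":0},{"dx":-0.5,"dy":-0.25,"dz":3,"rx":0,"ry":0,"rz":0},{"dx":-4,"dy":-1.9,"dz":3,"rx":0,"ry":0,"rz":0},{"dx":-8.5,"dy":-4,"dz":3,"rx":0,"ry":0,"rz":0},{"dx":-13,"dy":-6.1,"dz":3,"rx":0,"ry":0,"rz":0},{"dx":-17.5,"dy":-8.3,"dz":3,"rx":0,"ry":0,"rz":0},{"dx":-21.5,"dy":-10.2,"dz":2,"rx":0,"ry":0,"rz":0},{"dx":-23.7,"dy":-11.23,"dz":0,"rx":0,"ry":0,"rz":0},{"dx":-23.7,"dy":-11.23,"dz":-2,"rx":0,"ry":0,"rz":0},{"dx":-23.7,"dy":-11.23,"dz":-2,"rx":0,"ry":0,"rz":0}]' && python3 -m creep '[{"dx":0,"dy":0,"dz":-2,"rx":0,"ry":0,"rz":0},{"dx":0,"dy":0,"dz":-3,"rx":0,"ry":0,"rz":0},{"dx":0,"dy":0,"dz":-3.5,"rx":0,"ry":0,"rz":0},{"dx":0,"dy":0,"dz":-3.8,"rx":0,"ry":0,"rz":0},{"dx":0,"dy":0,"dz":-4,"rx":0,"ry":0,"rz":0},{"dx":0,"dy":0,"dz":-4.1,"rx":0,"ry":0,"rz":0},{"dx":0,"dy":0,"dz":-4.1,"rx":0,"ry":0,"rz":0}]'
```

```text
clock: 7.12
ee_pos: [415.5, -303.3, 78.0]
tool_rot: [0.993, -0.114, -0.0, -0.0]
contact_force: [0.9, 0.4, -6.1]
finger_gap: 0.264
clock: 8.0
ee_pos: [416.0, -303.3, 36.8]
tool_rot: [0.994, -0.114, 0.0, 0.0]
contact_force: [0.3, 0.8, -6.3]
finger_gap: 0.265
```

```bash
python3 -m creep '[{"dx":0,"dy":0,"dz":-0.1,"rx":0,"ry":0,"rz":0},{"dx":0,"dy":0,"dz":-0.2,"rx":0,"ry":0,"rz":0},{"dx":0,"dy":0,"dz":-0.2,"rx":0,"ry":0,"rz":0}]'
```

```text
clock: 8.38
ee_pos: [416.0, -303.4, 35.2]
tool_rot: [0.994, -0.114, 0.0, 0.0]
contact_force: [-3.3, 1.4, 1.2]
finger_gap: 0.266
```

The weight is touching down (load off, +1.2 N). Release, rise and go back to the pile.

```bash
python3 -m creep '[{"dx":0,"dy":0,"dz":0,"rx":0,"ry":0,"rz":0},{"dx":0,"dy":0,"dz":0,"rx":0,"ry":0,"rz":0},{"dx":0,"dy":0,"dz":0,"rx":0,"ry":0,"rz":0},{"dx":0,"dy":0,"dz":0,"rx":0,"ry":0,"rz":0},{"dx":0,"dy":0,"dz":2,"rx":0,"ry":0,"rz":0},{"dx":0,"dy":0,"dz":6,"rx":0,"ry":0,"rz":0},{"dx":0,"dy":0,"dz":11,"rx":0,"ry":0,"rz":0},{"dx":4,"dy":2,"dz":15,"rx":0,"ry":0,"rz":0}]' 8.5 60 && python3 -m creep '[{"dx":19.3,"dy":9.3,"dz":1,"rx":0,"ry":0,"rz":0},{"dx":19.3,"dy":9.3,"dz":1,"rx":0,"ry":0,"rz":0},{"dx":19.3,"dy":9.3,"dz":1,"rx":0,"ry":0,"rz":0},{"dx":19.3,"dy":9.3,"dz":1,"rx":0,"ry":0,"rz":0},{"dx":19.3,"dy":9.3,"dz":1,"rx":0,"ry":0,"rz":0},{"dx":19.3,"dy":9.3,"dz":1,"rx":0,"ry":0,"rz":0}]'
python3 - <<'E'
from h import *
grab('wrist','w5.png');grab('top','t5.png')
a=cv2.imread('pics/w5.png')[90:270,210:350]; b=cv2.imread('pics/t5.png')[235:280,370:415]
b=cv2.copyMakeBorder(cv2.resize(b,(260,260)),0,280,0,0,cv2.BORDER_CONSTANT)
cv2.imwrite('pics/m5.png',np.hstack([cv2.resize(a,(420,540),interpolation=2),b]))
E
```

```text
clock: 9.38
ee_pos: [455.5, -284.3, 187.0]
tool_rot: [0.993, -0.115, 0.001, 0.001]
contact_force: [0.3, -1.3, -0.0]
finger_gap: 0.997
clock: 10.12
ee_pos: [648.4, -190.7, 194.5]
tool_rot: [0.993, -0.114, -0.0, 0.0]
contact_force: [0.2, -0.9, 0.2]
finger_gap: 0.996
```

View pics/m5.png

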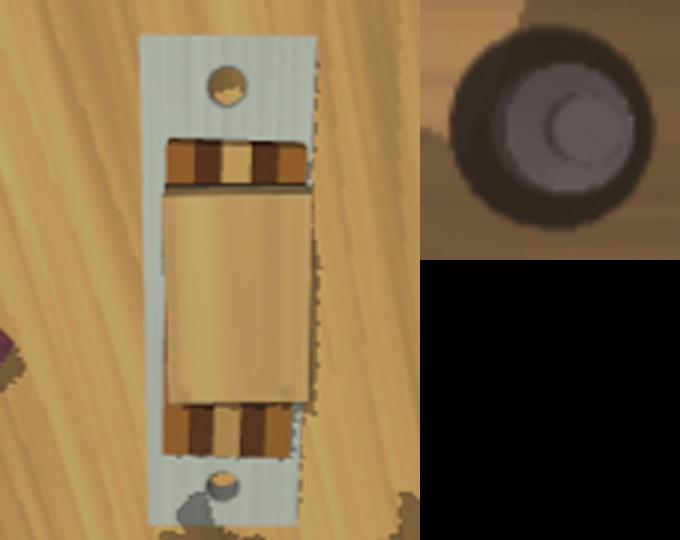

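The wrist crop shows the pile clearly: the pad top spans (163,196)–(308,401), the blank ends are at y=140 and 457, and the holes are at (227,86) and (223,485). The weight stands on the mat.

```bash
python3 - <<'E'
from h import *
def m(n,pts,z):
    w=px2w('w5',[(x/3-.33+210,y/3-.33+90) for x,y in pts],z); print(n,w.mean(0).round(1))
    for i in range(len(pts)):
        d=w[(i+1)%len(pts)]-w[i]; print('   ',np.hypot(*d[:2]).round(1),np.degrees(np.arctan2(d[1],d[0])).round(1))
m('pad',[(163,196),(313,192),(308,401),(168,404)],64)
m('blank',[(167,140),(306,142),(291,457),(163,457)],38)
m('holes',[(227,86),(223,485)],16)
m('plate',[(139,37),(317,37),(297,524),(149,524)],16)
E
```

```text
pad [ 655.4 -193.9   64. ]
    49.1 -11.5
    73.7 -102.5
    49.4 168.3
    73.5 77.2
blank [ 651.4 -203.    38. ]
    48.6 -13.8
    121.3 -104.1
    50.3 167.0
    122.0 75.1
holes [ 648.3 -205.5   16. ]
    162.7 -103.5
    162.7 76.5
plate [ 648.3 -206.4   16. ]
    64.2 -13.1
    198.4 -103.6
    63.7 166.9
    198.4 76.5
```

The real fingertips work out at 19 mm (shut) to 32 mm (open) behind the TCP, so for the pad I'll take TCP z = 25.

```bash
python3 -m creep '[{"dx":0.6,"dy":-0.28,"dz":-4,"rx":0,"ry":0,"rz":0.02},{"dx":0.6,"dy":-0.28,"dz":-8,"rx":0,"ry":0,"rz":0.02},{"dx":0.6,"dy":-0.28,"dz":-12,"rx":0,"ry":0,"rz":0.02},{"dx":0.6,"dy":-0.28,"dz":-15,"rx":0,"ry":0,"rz":0.02},{"dx":0.6,"dy":-0.28,"dz":-16.5,"rx":0,"ry":0,"rz":0.02},{"dx":0.6,"dy":-0.28,"dz":-16.9,"rx":0,"ry":0,"rz":0.02},{"dx":0.6,"dy":-0.28,"dz":-16.9,"rx":0,"ry":0,"rz":0.02}]' 8.5 50 && python3 -m creep '[{"dx":0,"dy":0,"dz":0,"rx":0,"ry":0,"rz":0},{"dx":0,"dy":0,"dz":0,"rx":0,"ry":0,"rz":0},{"dx":0,"dy":0,"dz":0,"rx":0,"ry":0,"rz":0},{"dx":0,"dy":0,"dz":0,"rx":0,"ry":0,"rz":0},{"dx":0,"dy":0,"dz":0,"rx":0,"ry":0,"rz":0},{"dx":0,"dy":0,"dz":0.3,"rx":0,"ry":0,"rz":0},{"dx":0,"dy":0,"dz":0.5,"rx":0,"ry":0,"rz":0},{"dx":0,"dy":0,"dz":0.5,"rx":0,"ry":0,"rz":0}]' 3 40
```

```text
clock: 11.1
ee_pos: [655.4, -193.5, 26.9]
tool_rot: [0.995, -0.104, 0.001, 0.0]
contact_force: [-0.5, 0.6, 0.0]
finger_gap: 0.995
clock: 12.1
ee_pos: [654.9, -193.1, 30.7]
tool_rot: [0.995, -0.104, -0.0, -0.0]
contact_force: [0.4, -1.1, -0.8]
finger_gap: 0.57
```

```bash
python3 -m creep '[{"dx":0,"dy":0,"dz":3,"rx":0,"ry":0,"rz":0},{"dx":0,"dy":0,"dz":7.5,"rx":0,"ry":0,"rz":0},{"dx":0,"dy":0,"dz":11.5,"rx":0,"ry":0,"rz":0},{"dx":0,"dy":4,"dz":12,"rx":0,"ry":0,"rz":0.05},{"dx":0,"dy":8.5,"dz":12,"rx":0,"ry":0,"rz":0.1},{"dx":0,"dy":13.5,"dz":12,"rx":0,"ry":0,"rz":0.15},{"dx":0,"dy":18.5,"dz":12,"rx":0,"ry":0,"rz":0.2},{"dx":0,"dy":23.5,"dz":12,"rx":0,"ry":0,"rz":0.25},{"dx":0,"dy":28.5,"dz":12,"rx":0,"ry":0,"rz":0.3},{"dx":0,"dy":33,"dz":12,"rx":0,"ry":0,"rz":0.35}]' && python3 -m creep '[{"dx":-0.2,"dy":4,"dz":0,"rx":0,"ry":0,"rz":0.03},{"dx":-0.3,"dy":7,"dz":0,"rx":0,"ry":0,"rz":0.05},{"dx":-0.3,"dy":7.8,"dz":-2,"rx":0,"ry":0,"rz":0.05},{"dx":-0.3,"dy":7.8,"dz":-6,"rx":0,"ry":0,"rz":0.05},{"dx":-0.3,"dy":7.8,"dz":-10,"rx":0,"ry":0,"rz":0.05},{"dx":-0.3,"dy":7.8,"dz":-13,"rx":0,"ry":0,"rz":0.05},{"dx":-0.3,"dy":7.8,"dz":-14.5,"rx":0,"ry":0,"rz":0.05},{"dx":-0.3,"dy":7.8,"dz":-15,"rx":0,"ry":0,"rz":0.05},{"dx":-0.3,"dy":7.8,"dz":-15.2,"rx":0,"ry":0,"rz":0.05},{"dx":-0.3,"dy":7.8,"dz":-15.2,"rx":0,"ry":0,"rz":0.05}]'
```

```text
clock: 13.35
ee_pos: [654.7, 138.7, 150.5]
tool_rot: [0.997, 0.072, -0.0, -0.0]
contact_force: [0.8, -0.3, -0.9]
finger_gap: 0.577
clock: 14.6
ee_pos: [652.4, 214.9, -0.4]
tool_rot: [0.995, 0.096, 0.001, -0.0]
contact_force: [-0.3, 0.0, -1.3]
finger_gap: 0.577
```

```bash
python3 -m creep '[{"dx":0,"dy":0,"dz":-0.3,"rx":0,"ry":0,"rz":0},{"dx":0,"dy":0,"dz":-0.5,"rx":0,"ry":0,"rz":0},{"dx":0,"dy":0,"dz":-0.6,"rx":0,"ry":0,"rz":0},{"dx":0,"dy":0,"dz":-0.7,"rx":0,"ry":0,"rz":0},{"dx":0,"dy":0,"dz":-0.7,"rx":0,"ry":0,"rz":0}]'
```

```text
clock: 15.22
ee_pos: [652.1, 215.0, -6.3]
tool_rot: [0.995, 0.096, 0.0, 0.0]
contact_force: [-8.0, -2.2, 13.1]
finger_gap: 0.575
```

Contact at TCP z = -6.3 (13 N). Release, rise, and take a check picture of the tray with the wrist camera.

```bash
python3 -m creep '[{"dx":0,"dy":0,"dz":0.05,"rx":0,"ry":0,"rz":0},{"dx":0,"dy":0,"dz":0.05,"rx":0,"ry":0,"rz":0},{"dx":0,"dy":0,"dz":0.05,"rx":0,"ry":0,"rz":0},{"dx":0,"dy":0,"dz":0.05,"rx":0,"ry":0,"rz":0},{"dx":0,"dy":0,"dz":2,"rx":0,"ry":0,"rz":0},{"dx":0,"dy":0,"dz":6,"rx":0,"ry":0,"rz":0},{"dx":0,"dy":0,"dz":11,"rx":0,"ry":0,"rz":0},{"dx":0,"dy":0,"dz":16,"rx":0,"ry":0,"rz":0},{"dx":0,"dy":0,"dz":18,"rx":0,"ry":0,"rz":0},{"dx":0,"dy":0,"dz":18,"rx":0,"ry":0,"rz":0}]' 8.5 50
python3 - <<'E'
from h import *
grab('wrist','w6.png')
a=cv2.imread('pics/w6.png')[100:280,190:370]
cv2.imwrite('pics/m6.png',cv2.resize(a,(540,540),interpolation=2))
E
```

```text
clock: 16.48
ee_pos: [652.6, 215.1, 174.6]
tool_rot: [0.995, 0.096, 0.002, -0.0]
contact_force: [0.4, 0.2, 0.8]
finger_gap: 0.998
```

View pics/m6.png

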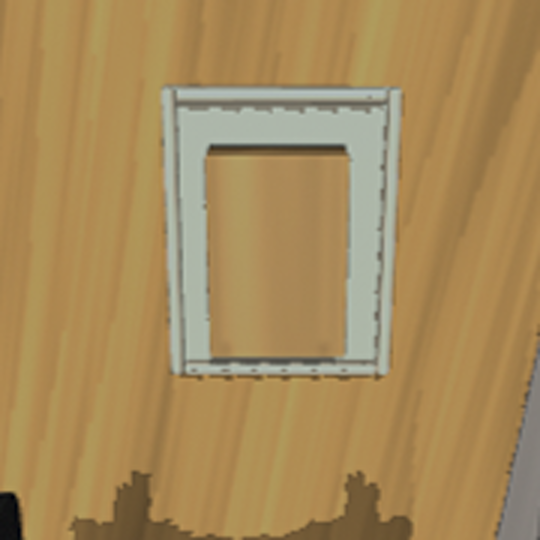

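The pad lies flat and square inside the tray (209–348 × 150–360 in the crop). Next the blank.

```bash
python3 -m creep '[{"dx":-0.2,"dy":-41.86,"dz":0,"rx":0,"ry":0,"rz":-0.436},{"dx":-0.2,"dy":-41.86,"dz":0,"rx":0,"ry":0,"rz":-0.436},{"dx":-0.2,"dy":-41.86,"dz":0,"rx":0,"ry":0,"rz":-0.436},{"dx":-0.2,"dy":-41.86,"dz":0,"rx":0,"ry":0,"rz":-0.436},{"dx":-0.2,"dy":-41.86,"dz":0,"rx":0,"ry":0,"rz":-0.436},{"dx":-0.2,"dy":-41.86,"dz":0,"rx":0,"ry":0,"rz":-0.436},{"dx":-0.2,"dy":-41.86,"dz":0,"rx":0,"ry":0,"rz":-0.436},{"dx":-0.2,"dy":-41.86,"dz":0,"rx":0,"ry":0,"rz":-0.436},{"dx":-0.2,"dy":-41.86,"dz":0,"rx":0,"ry":0,"rz":-0.436}]' && python3 -m creep '[{"dx":0,"dy":0,"dz":-4,"rx":0,"ry":0,"rz":0},{"dx":0,"dy":0,"dz":-8,"rx":0,"ry":0,"rz":0},{"dx":0,"dy":0,"dz":-12,"rx":0,"ry":0,"rz":0},{"dx":0,"dy":0,"dz":-15,"rx":0,"ry":0,"rz":0},{"dx":0,"dy":0,"dz":-17,"rx":0,"ry":0,"rz":0},{"dx":0,"dy":0,"dz":-17.8,"rx":0,"ry":0,"rz":0},{"dx":0,"dy":0,"dz":-17.8,"rx":0,"ry":0,"rz":0}]'  && python3 -m creep '[{"dx":0,"dy":0,"dz":0,"rx":0,"ry":0,"rz":0},{"dx":0,"dy":0,"dz":0,"rx":0,"ry":0,"rz":0},{"dx":0,"dy":0,"dz":0,"rx":0,"ry":0,"rz":0},{"dx":0,"dy":0,"dz":0,"rx":0,"ry":0,"rz":0},{"dx":0,"dy":0,"dz":0,"rx":0,"ry":0,"rz":0},{"dx":0,"dy":0,"dz":0,"rx":0,"ry":0,"rz":0},{"dx":0,"dy":0,"dz":0,"rx":0,"ry":0,"rz":0}]' 3 50
```

```text
clock: 17.65
ee_pos: [649.7, -202.7, 170.7]
tool_rot: [0.993, -0.122, -0.001, -0.0]
contact_force: [-0.2, 0.8, -0.6]
finger_gap: 0.993
clock: 18.52
ee_pos: [650.2, -203.4, -5.9]
tool_rot: [0.993, -0.121, 0.0, 0.0]
contact_force: [0.7, -0.1, -0.5]
finger_gap: 0.993
clock: 19.4
ee_pos: [650.5, -204.0, -5.2]
tool_rot: [0.993, -0.122, 0.001, 0.0]
contact_force: [-0.6, 0.7, 5.3]
finger_gap: 0.573
```

```bash
python3 -m creep '[{"dx":0,"dy":0,"dz":0.5,"rx":0,"ry":0,"rz":0},{"dx":0,"dy":0,"dz":3,"rx":0,"ry":0,"rz":0},{"dx":0,"dy":0,"dz":6,"rx":0,"ry":0,"rz":0},{"dx":-2,"dy":2,"dz":7.5,"rx":0,"ry":0,"rz":0},{"dx":-5.5,"dy":5.3,"dz":7.5,"rx":0,"ry":0,"rz":0.04},{"dx":-9,"dy":8.7,"dz":7.5,"rx":0,"ry":0,"rz":0.08},{"dx":-12.5,"dy":12,"dz":7.5,"rx":0,"ry":0,"rz":0.12},{"dx":-16.5,"dy":15.8,"dz":7.5,"rx":0,"ry":0,"rz":0.163},{"dx":-20,"dy":19,"dz":7.5,"rx":0,"ry":0,"rz":0.163},{"dx":-21.05,"dy":20.25,"dz":7,"rx":0,"ry":0,"rz":0.163}]' && python3 -m creep '[{"dx":0,"dy":0,"dz":-2,"rx":0,"ry":0,"rz":0},{"dx":0,"dy":0,"dz":-3.5,"rx":0,"ry":0,"rz":0},{"dx":0,"dy":0,"dz":-4.5,"rx":0,"ry":0,"rz":0},{"dx":0,"dy":0,"dz":-5.2,"rx":0,"ry":0,"rz":0},{"dx":0,"dy":0,"dz":-5.4,"rx":0,"ry":0,"rz":0},{"dx":0,"dy":0,"dz":-5.6,"rx":0,"ry":0,"rz":0},{"dx":0,"dy":0,"dz":-5.6,"rx":0,"ry":0,"rz":0}]'
```

```text
clock: 20.65
ee_pos: [438.0, 0.1, 64.0]
tool_rot: [0.999, -0.04, -0.0, -0.0]
contact_force: [0.8, -0.4, -0.6]
finger_gap: 0.572
clock: 21.52
ee_pos: [439.6, -1.2, 7.8]
tool_rot: [0.999, -0.04, 0.0, 0.0]
contact_force: [0.4, 0.1, -0.4]
finger_gap: 0.575
```

```bash
python3 -m creep '[{"dx":0,"dy":0,"dz":-0.2,"rx":0,"ry":0,"rz":0},{"dx":0,"dy":0,"dz":-0.35,"rx":0,"ry":0,"rz":0},{"dx":0,"dy":0,"dz":-0.45,"rx":0,"ry":0,"rz":0},{"dx":0,"dy":0,"dz":-0.45,"rx":0,"ry":0,"rz":0}]'; python3 - <<'E'
from h import *
grab('scene','s7.png'); a=cv2.imread('pics/s7.png')[150:270,210:370]
cv2.imwrite('pics/m7.png',cv2.resize(a,(640,480),interpolation=2))
E
```

```text
clock: 22.02
ee_pos: [439.4, -1.2, 3.1]
tool_rot: [0.999, -0.04, -0.0, -0.0]
contact_force: [-0.7, -0.2, -0.9]
finger_gap: 0.569
```

View pics/m7.png

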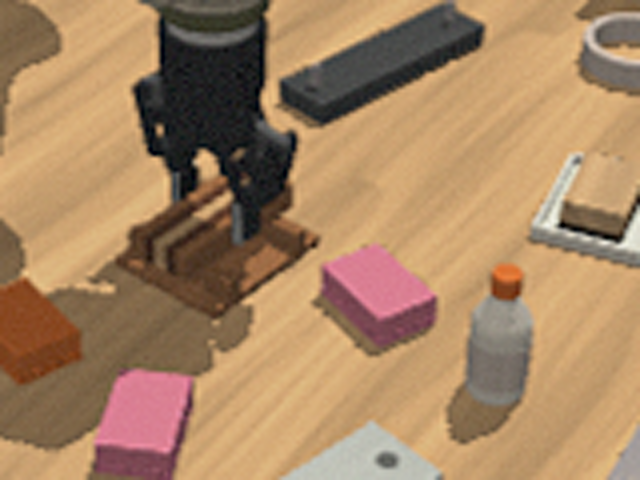

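The blank is held across the rack just above the rails, and the plate is still in place. Lower the last millimetre or two.

```bash
python3 -m creep '[{"dx":0,"dy":0,"dz":-0.1,"rx":0,"ry":0,"rz":0},{"dx":0,"dy":0,"dz":-0.15,"rx":0,"ry":0,"rz":0},{"dx":0,"dy":0,"dz":-0.15,"rx":0,"ry":0,"rz":0}]'
```

```text
clock: 22.45
ee_pos: [439.6, -1.2, 2.8]
tool_rot: [0.999, -0.04, 0.0, 0.0]
contact_force: [-5.9, 0.8, 18.2]
finger_gap: 0.574
```

```bash
python3 -m creep '[{"dx":0,"dy":0,"dz":0.05,"rx":0,"ry":0,"rz":0},{"dx":0,"dy":0,"dz":0.05,"rx":0,"ry":0,"rz":0},{"dx":0,"dy":0,"dz":0.05,"rx":0,"ry":0,"rz":0},{"dx":0,"dy":0,"dz":0.05,"rx":0,"ry":0,"rz":0},{"dx":0,"dy":0,"dz":2,"rx":0,"ry":0,"rz":0},{"dx":0,"dy":0,"dz":6,"rx":0,"ry":0,"rz":0},{"dx":0,"dy":0,"dz":11,"rx":0,"ry":0,"rz":0},{"dx":3,"dy":-3,"dz":15,"rx":0,"ry":0,"rz":0}]' 8.5 50 && python3 -m creep '[{"dx":17.8,"dy":-17.4,"dz":0,"rx":0,"ry":0,"rz":-0.152},{"dx":17.8,"dy":-17.4,"dz":0,"rx":0,"ry":0,"rz":-0.152},{"dx":17.8,"dy":-17.4,"dz":0,"rx":0,"ry":0,"rz":-0.152},{"dx":17.8,"dy":-17.4,"dz":0,"rx":0,"ry":0,"rz":-0.152},{"dx":17.8,"dy":-17.4,"dz":0,"rx":0,"ry":0,"rz":-0.152},{"dx":17.8,"dy":-17.4,"dz":0,"rx":0,"ry":0,"rz":-0.152},{"dx":17.8,"dy":-17.4,"dz":0,"rx":0,"ry":0,"rz":-0.152}]'
python3 - <<'E'
from h import *
grab('wrist','w8.png');grab('top','t8.png')
a=cv2.imread('pics/w8.png')[60:300,210:350]; b=cv2.imread('pics/t8.png')[210:285,222:322]
b=cv2.copyMakeBorder(cv2.resize(b,(400,300),interpolation=2),0,300,0,0,cv2.BORDER_CONSTANT)
cv2.imwrite('pics/m8.png',np.hstack([cv2.resize(a,(350,600),interpolation=2),b]))
E
```

```text
clock: 23.45
ee_pos: [469.0, -30.4, 153.8]
tool_rot: [0.999, -0.039, 0.0, -0.0]
contact_force: [1.1, -0.1, -0.6]
finger_gap: 0.996
clock: 24.32
ee_pos: [647.1, -204.3, 152.4]
tool_rot: [0.993, -0.116, 0.0, 0.0]
contact_force: [-0.6, 0.1, 0.6]
finger_gap: 0.992
```

View pics/m8.png

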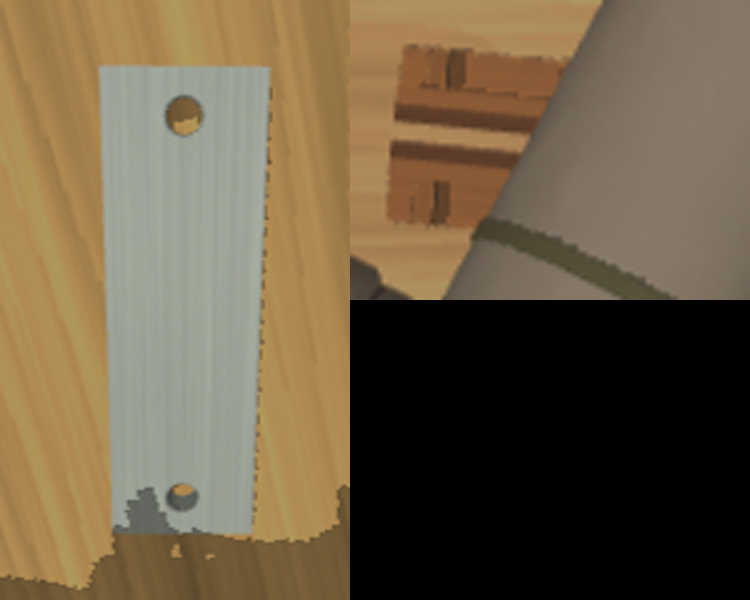

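The blank lies square across the rails (the arm hides part of it). The plate is clear, with holes at (184,116) and (182,497).

```bash
python3 - <<'E'
from h import *
def m(n,pts,z):
    w=px2w('w8',[(x/2.5-.3+210,y/2.5-.3+60) for x,y in pts],z); print(n,w.mean(0).round(1))
    for i in range(len(pts)):
        d=w[(i+1)%len(pts)]-w[i]; print('   ',np.hypot(*d[:2]).round(1),np.degrees(np.arctan2(d[1],d[0])).round(1))
m('holes',[(184,116),(182,497)],16)
m('plate',[(99,66),(270,67),(253,533),(112,533)],16)
print(get_state()['ee_pos'],2*np.degrees(np.arctan2(*get_state()['tool_rot'][[1,0]] if hasattr(get_state()['tool_rot'],'shape') else get_state()['tool_rot'][1::-1])))
E
```

```text
holes [ 648.2 -205.9   16. ]
    163.0 -103.6
    163.0 76.4
plate [ 648.2 -206.4   16. ]
    63.8 -13.6
    198.9 -103.4
    64.6 166.8
    199.3 76.4
[ 647.21283305 -204.40214237  152.57749648] -13.30309238536938
```

```bash
python3 -m creep '[{"dx":0.1,"dy":-0.18,"dz":-4,"rx":0,"ry":0,"rz":-0.005},{"dx":0.1,"dy":-0.18,"dz":-8,"rx":0,"ry":0,"rz":-0.005},{"dx":0.1,"dy":-0.18,"dz":-12,"rx":0,"ry":0,"rz":-0.005},{"dx":0.1,"dy":-0.18,"dz":-15,"rx":0,"ry":0,"rz":-0.005},{"dx":0.1,"dy":-0.18,"dz":-17,"rx":0,"ry":0,"rz":-0.005},{"dx":0.1,"dy":-0.18,"dz":-17.5,"rx":0,"ry":0,"rz":-0.005},{"dx":0.1,"dy":-0.18,"dz":-17.5,"rx":0,"ry":0,"rz":-0.005},{"dx":0.1,"dy":-0.18,"dz":-17.5,"rx":0,"ry":0,"rz":-0.005}]' && python3 -m creep '[{"dx":0,"dy":0,"dz":0,"rx":0,"ry":0,"rz":0},{"dx":0,"dy":0,"dz":0,"rx":0,"ry":0,"rz":0},{"dx":0,"dy":0,"dz":0,"rx":0,"ry":0,"rz":0},{"dx":0,"dy":0,"dz":0,"rx":0,"ry":0,"rz":0},{"dx":0,"dy":0,"dz":0,"rx":0,"ry":0,"rz":0},{"dx":0,"dy":0,"dz":0,"rx":0,"ry":0,"rz":0}]' 4 100
```

```text
clock: 25.42
ee_pos: [649.1, -207.3, -21.9]
tool_rot: [0.993, -0.119, 0.001, 0.0]
contact_force: [0.2, -0.2, -0.3]
finger_gap: 0.993
clock: 26.18
ee_pos: [648.9, -207.2, -21.6]
tool_rot: [0.993, -0.119, 0.001, 0.0]
contact_force: [-1.5, 1.3, 8.8]
finger_gap: 0.716
```

The plate grip closes well (0.716). Before carrying it, let go, view the jig pins with the wrist camera at the same relative height, and come back, so that camera bias cancels.

```bash
python3 -m creep '[{"dx":0,"dy":0,"dz":0,"rx":0,"ry":0,"rz":0},{"dx":0,"dy":0,"dz":0,"rx":0,"ry":0,"rz":0},{"dx":0,"dy":0,"dz":0,"rx":0,"ry":0,"rz":0},{"dx":0,"dy":0,"dz":4,"rx":0,"ry":0,"rz":0},{"dx":0,"dy":0,"dz":9,"rx":0,"ry":0,"rz":0},{"dx":0,"dy":0,"dz":14,"rx":0,"ry":0,"rz":0},{"dx":0,"dy":0,"dz":19.8,"rx":0,"ry":0,"rz":0},{"dx":-2.5,"dy":5,"dz":19.8,"rx":0,"ry":0,"rz":0}]' 8.5 50 && python3 -m creep '[{"dx":-22,"dy":45.3,"dz":0,"rx":0,"ry":0,"rz":0},{"dx":-22,"dy":45.3,"dz":0,"rx":0,"ry":0,"rz":0},{"dx":-22,"dy":45.3,"dz":0,"rx":0,"ry":0,"rz":0},{"dx":-22,"dy":45.3,"dz":0,"rx":0,"ry":0,"rz":0},{"dx":-22,"dy":45.3,"dz":0,"rx":0,"ry":0,"rz":0},{"dx":-22,"dy":45.3,"dz":0,"rx":0,"ry":0,"rz":0},{"dx":-22,"dy":45.3,"dz":0,"rx":0,"ry":0,"rz":0},{"dx":-22,"dy":45.3,"dz":0,"rx":0,"ry":0,"rz":0},{"dx":-22,"dy":45.3,"dz":0,"rx":0,"ry":0,"rz":0},{"dx":-22,"dy":45.3,"dz":0,"rx":0,"ry":0,"rz":0}]' && python3 -m creep '[{"dx":0,"dy":0,"dz":0,"rx":0,"ry":0,"rz":0},{"dx":0,"dy":0,"dz":0,"rx":0,"ry":0,"rz":0}]'
python3 - <<'E'
from h import *
grab('wrist','w9.png');
a=cv2.imread('pics/w9.png')[60:300,210:350]
def z(cx,cy):
    cx,cy=int(cx),int(cy); im=cv2.imread('pics/w9.png')[cy-25:cy+25,cx-25:cx+25]; return cv2.resize(im,(300,300),interpolation=2),(cx-25,cy-25)
ps=[]
for s in (1,-1):
    p=np.array([403.2,295.8])+s*82*np.array([np.cos(np.radians(76.8)),np.sin(np.radians(76.8))])
    u=w2px('w9',[*p,40]); c,o=z(*u); ps.append(c); print(u,o)
cv2.imwrite('pics/m9.png',np.hstack([cv2.resize(a,(350,600),interpolation=2),np.vstack(ps)]))
E
```

```text
clock: 27.18
ee_pos: [626.1, -159.8, 180.0]
tool_rot: [0.993, -0.12, 0.006, 0.002]
contact_force: [0.3, 1.0, -1.9]
finger_gap: 0.995
clock: 28.42
ee_pos: [403.6, 295.8, 174.7]
tool_rot: [0.993, -0.118, 0.0, 0.0]
contact_force: [-0.2, -0.3, 0.7]
finger_gap: 0.994
clock: 28.68
ee_pos: [404.1, 295.1, 174.7]
tool_rot: [0.993, -0.12, 0.0, 0.0]
contact_force: [-0.6, 1.4, -0.6]
finger_gap: 0.997
[279.5 103.6] (254, 78)
[281.4 258.2] (256, 233)
```

View pics/m9.png

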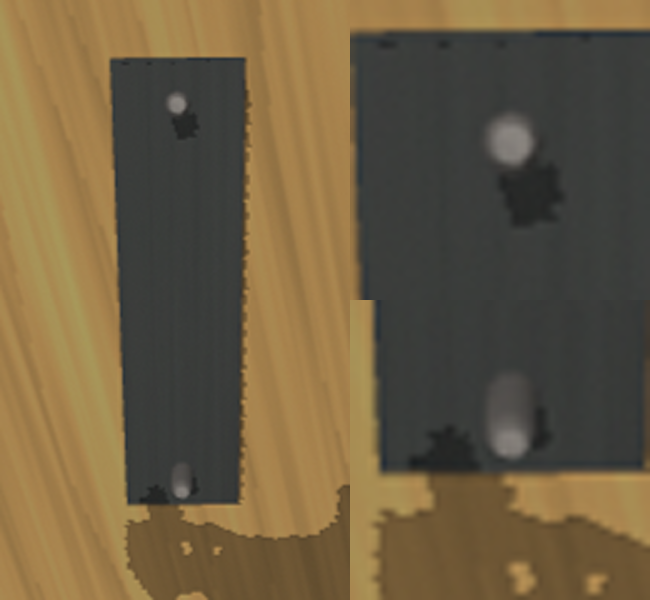

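The far pin top is at px (280.4,101.4) and the near one at (282.4,256.4).

```bash
python3 - <<'E'
from h import *
w=px2w('w9',[(280.4,101.4),(282.4,256.4)],40); d=w[0]-w[1]; print('pins',w.mean(0),np.hypot(*d[:2]),np.degrees(np.arctan2(d[1],d[0])))
c=px2w('w9',[(x/2.5-.3+210,y/2.5-.3+60) for x,y in [(110,58),(246,58),(240,503),(127,503)]],20); print('jig',c.mean(0),c.tolist())
for (a,b) in((3,0),(2,1)):
  e=c[b]-c[a]; print(np.hypot(*e[:2]),np.degrees(np.arctan2(e[1],e[0])))
s=get_state(); print(s['ee_pos'],2*np.degrees(np.arctan2(s['tool_rot'][1],s['tool_rot'][0])))
E
```

```text
pins [404.7 297.6  40. ] 163.68323066215427 76.86370513373208
jig [405.325 297.725  20.   ] [[401.7, 400.5, 20.0], [453.8, 387.7, 20.0], [409.2, 194.9, 20.0], [356.6, 207.8, 20.0]]
197.90730153281356 76.82744657667313
197.8913843501025 76.97500138708502
[403.97749315 295.24675695 174.68605011] -13.72855790103786
```

Pins: (404.7,297.6) at 76.9°. Plate holes: (648.2,-205.9) at 76.4°. Go back along the same commanded path and grip the plate.

```bash
python3 -m creep '[{"dx":24.5,"dy":-50.3,"dz":0,"rx":0,"ry":0,"rz":0},{"dx":24.5,"dy":-50.3,"dz":0,"rx":0,"ry":0,"rz":0},{"dx":24.5,"dy":-50.3,"dz":0,"rx":0,"ry":0,"rz":0},{"dx":24.5,"dy":-50.3,"dz":0,"rx":0,"ry":0,"rz":0},{"dx":24.5,"dy":-50.3,"dz":0,"rx":0,"ry":0,"rz":0},{"dx":24.5,"dy":-50.3,"dz":0,"rx":0,"ry":0,"rz":0},{"dx":24.5,"dy":-50.3,"dz":0,"rx":0,"ry":0,"rz":0},{"dx":24.5,"dy":-50.3,"dz":0,"rx":0,"ry":0,"rz":0},{"dx":24.5,"dy":-50.3,"dz":0,"rx":0,"ry":0,"rz":0},{"dx":24.5,"dy":-50.3,"dz":0,"rx":0,"ry":0,"rz":0}]' && python3 -m creep '[{"dx":0,"dy":0,"dz":0,"rx":0,"ry":0,"rz":0},{"dx":0,"dy":0,"dz":-4,"rx":0,"ry":0,"rz":0},{"dx":0,"dy":0,"dz":-9,"rx":0,"ry":0,"rz":0},{"dx":0,"dy":0,"dz":-14,"rx":0,"ry":0,"rz":0},{"dx":0,"dy":0,"dz":-17.5,"rx":0,"ry":0,"rz":0},{"dx":0,"dy":0,"dz":-19.3,"rx":0,"ry":0,"rz":0},{"dx":0,"dy":0,"dz":-19.8,"rx":0,"ry":0,"rz":0},{"dx":0,"dy":0,"dz":-19.8,"rx":0,"ry":0,"rz":0},{"dx":0,"dy":0,"dz":-19.8,"rx":0,"ry":0,"rz":0}]' && python3 -m creep '[{"dx":0,"dy":0,"dz":0,"rx":0,"ry":0,"rz":0},{"dx":0,"dy":0,"dz":0,"rx":0,"ry":0,"rz":0},{"dx":0,"dy":0,"dz":0,"rx":0,"ry":0,"rz":0},{"dx":0,"dy":0,"dz":0,"rx":0,"ry":0,"rz":0},{"dx":0,"dy":0,"dz":0,"rx":0,"ry":0,"rz":0},{"dx":0,"dy":0,"dz":0.3,"rx":0,"ry":0,"rz":0},{"dx":0,"dy":0,"dz":0.5,"rx":0,"ry":0,"rz":0},{"dx":0,"dy":0,"dz":0.5,"rx":0,"ry":0,"rz":0}]' 4 110
```

```text
clock: 29.98
ee_pos: [648.4, -211.4, 172.7]
tool_rot: [0.993, -0.121, -0.001, -0.0]
contact_force: [1.1, 0.8, -0.6]
finger_gap: 0.998
clock: 31.1
ee_pos: [649.2, -207.3, -21.8]
tool_rot: [0.993, -0.119, 0.001, 0.0]
contact_force: [-0.4, -0.6, 0.4]
finger_gap: 0.997
clock: 32.1
ee_pos: [648.3, -206.9, -18.6]
tool_rot: [0.993, -0.119, -0.0, -0.0]
contact_force: [1.2, 0.1, -4.0]
finger_gap: 0.709
```

```bash
python3 -m creep '[{"dx":0,"dy":0,"dz":2,"rx":0,"ry":0,"rz":0},{"dx":0,"dy":0,"dz":5,"rx":0,"ry":0,"rz":0},{"dx":0,"dy":0,"dz":9,"rx":0,"ry":0,"rz":0},{"dx":0,"dy":0,"dz":12,"rx":0,"ry":0,"rz":0},{"dx":-1,"dy":2,"dz":13,"rx":0,"ry":0,"rz":0},{"dx":-2.5,"dy":5,"dz":13,"rx":0,"ry":0,"rz":0},{"dx":-4.5,"dy":9,"dz":13,"rx":0,"ry":0,"rz":0},{"dx":-6.5,"dy":13.5,"dz":13,"rx":0,"ry":0,"rz":0},{"dx":-9,"dy":18,"dz":13,"rx":0,"ry":0,"rz":0},{"dx":-11,"dy":22.5,"dz":13,"rx":0,"ry":0,"rz":0}]' && python3 -m creep '[{"dx":-2,"dy":4.5,"dz":0,"rx":0,"ry":0,"rz":0},{"dx":-4,"dy":9,"dz":0,"rx":0,"ry":0,"rz":0},{"dx":-6.5,"dy":13.5,"dz":0,"rx":0,"ry":0,"rz":0},{"dx":-8.5,"dy":18,"dz":0,"rx":0,"ry":0,"rz":0},{"dx":-10.5,"dy":22,"dz":0,"rx":0,"ry":0,"rz":0},{"dx":-12.2,"dy":25.5,"dz":-1,"rx":0,"ry":0,"rz":0.009},{"dx":-13.2,"dy":27.5,"dz":-3,"rx":0,"ry":0,"rz":0.009},{"dx":-13.44,"dy":27.9,"dz":-5,"rx":0,"ry":0,"rz":0.009},{"dx":-13.44,"dy":27.9,"dz":-7,"rx":0,"ry":0,"rz":0.009},{"dx":-13.44,"dy":27.9,"dz":-8,"rx":0,"ry":0,"rz":0.009}]' && python3 -m creep '[{"dx":0,"dy":0,"dz":-0.3,"rx":0,"ry":0,"rz":0},{"dx":0,"dy":0,"dz":-0.3,"rx":0,"ry":0,"rz":0},{"dx":0,"dy":0,"dz":-0.3,"rx":0,"ry":0,"rz":0}]'
python3 - <<'E'
from h import *
grab('wrist','w10.png');grab('scene','s10.png')
a=cv2.imread('pics/w10.png')[60:300,180:380]; b=cv2.imread('pics/s10.png')[110:210,250:360]
cv2.imwrite('pics/m10.png',np.hstack([cv2.resize(a,(400,480),interpolation=2),cv2.resize(b,(400,480)[::1],interpolation=2)]))
E
```

```text
clock: 33.35
ee_pos: [537.7, 19.3, 113.2]
tool_rot: [0.993, -0.119, 0.001, 0.0]
contact_force: [1.2, -0.0, -3.9]
finger_gap: 0.71
clock: 34.6
ee_pos: [404.2, 297.1, 32.0]
tool_rot: [0.993, -0.114, 0.0, -0.0]
contact_force: [-0.7, -0.6, -4.0]
finger_gap: 0.707
clock: 34.98
ee_pos: [404.5, 297.1, 29.4]
tool_rot: [0.993, -0.114, 0.001, -0.0]
contact_force: [0.2, -0.2, -4.6]
finger_gap: 0.705
```

View pics/m10.png

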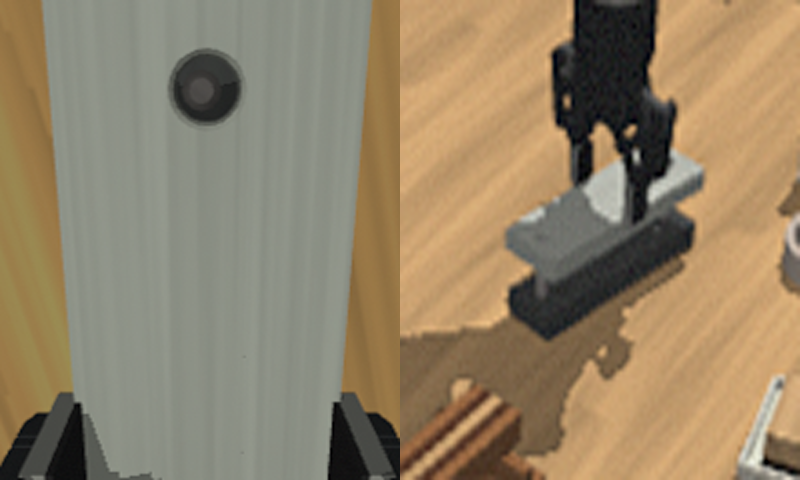

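The pin top shows through the far hole at (201,91), against the hole centre at (206,88). Work out the offset.

```bash
python3 - <<'E'
from h import *
f=lambda x,y:(x/2-.25+180,y/2-.25+60)
zb=29.4+21.8
h=px2w('w10',[f(206,88)],zb+16)[0]; p=px2w('w10',[f(201,91)],40)[0]; print(h,p,p-h)
a=np.radians(76.9); print('along jaw x',(p-h)[:2]@[np.sin(a),-np.cos(a)],'along y',(p-h)[:2]@[np.cos(a),np.sin(a)])
E
```

```text
[424.6 377.4  67.2] [423.3 377.   40. ] [ -1.3  -0.4 -27.2]
along jaw x -1.1755082344880414 along y -0.6842370865795124
```

```bash
python3 -m creep '[{"dx":-0.08,"dy":-0.03,"dz":0,"rx":0,"ry":0,"rz":0},{"dx":-0.08,"dy":-0.03,"dz":-0.5,"rx":0,"ry":0,"rz":0},{"dx":-0.08,"dy":-0.03,"dz":-0.9,"rx":0,"ry":0,"rz":0},{"dx":-0.08,"dy":-0.03,"dz":-1.2,"rx":0,"ry":0,"rz":0},{"dx":-0.08,"dy":-0.03,"dz":-1.5,"rx":0,"ry":0,"rz":0},{"dx":-0.08,"dy":-0.03,"dz":-1.7,"rx":0,"ry":0,"rz":0},{"dx":-0.08,"dy":-0.03,"dz":-1.7,"rx":0,"ry":0,"rz":0}]'
```

```text
clock: 35.95
ee_pos: [403.2, 296.7, 11.6]
tool_rot: [0.993, -0.114, -0.0, 0.0]
contact_force: [0.5, 0.1, -3.9]
finger_gap: 0.706
```

The plate's underside is about 7 mm below the pin tops with no contact force, so both pins are in. Continue down.

```bash
python3 -m creep '[{"dx":0,"dy":0,"dz":-0.4,"rx":0,"ry":0,"rz":0},{"dx":0,"dy":0,"dz":-0.8,"rx":0,"ry":0,"rz":0},{"dx":0,"dy":0,"dz":-1.1,"rx":0,"ry":0,"rz":0},{"dx":0,"dy":0,"dz":-1.2,"rx":0,"ry":0,"rz":0},{"dx":0,"dy":0,"dz":-1.2,"rx":0,"ry":0,"rz":0}]';python3 -m creep '[{"dx":0,"dy":0,"dz":-0.1,"rx":0,"ry":0,"rz":0},{"dx":0,"dy":0,"dz":-0.15,"rx":0,"ry":0,"rz":0},{"dx":0,"dy":0,"dz":-0.15,"rx":0,"ry":0,"rz":0}]'
```

```text
clock: 36.58
ee_pos: [403.3, 296.7, -0.3]
tool_rot: [0.993, -0.114, 0.0, -0.0]
contact_force: [0.2, -0.2, -3.8]
finger_gap: 0.711
clock: 36.95
ee_pos: [403.4, 296.8, -1.5]
tool_rot: [0.993, -0.114, 0.0, -0.0]
contact_force: [-2.0, -0.7, 2.9]
finger_gap: 0.706
```

Seated contact at the expected height. Release, rise and check everything.

```bash
python3 -m creep '[{"dx":0,"dy":0,"dz":0,"rx":0,"ry":0,"rz":0},{"dx":0,"dy":0,"dz":0,"rx":0,"ry":0,"rz":0},{"dx":0,"dy":0,"dz":0,"rx":0,"ry":0,"rz":0},{"dx":0,"dy":0,"dz":0,"rx":0,"ry":0,"rz":0},{"dx":0,"dy":0,"dz":3,"rx":0,"ry":0,"rz":0},{"dx":0,"dy":0,"dz":8,"rx":0,"ry":0,"rz":0},{"dx":0,"dy":0,"dz":13,"rx":0,"ry":0,"rz":0},{"dx":0,"dy":0,"dz":18,"rx":0,"ry":0,"rz":0},{"dx":0,"dy":0,"dz":18,"rx":0,"ry":0,"rz":0},{"dx":0,"dy":0,"dz":18,"rx":0,"ry":0,"rz":0}]' 8.5 50
python3 - <<'E'
from h import *
grab('wrist','w11.png');grab('scene','s11.png');grab('top','t11.png')
a=cv2.resize(cv2.imread('pics/w11.png')[60:300,210:350],(350,600),interpolation=2)
b=cv2.resize(cv2.imread('pics/s11.png')[130:300,150:400],(440,300),interpolation=2)
c=cv2.resize(cv2.imread('pics/t11.png')[120:290,210:440],(440,300),interpolation=2)
cv2.imwrite('pics/m11.png',np.hstack([a,np.vstack([b,c])]))
E
```

```text
clock: 38.2
ee_pos: [402.8, 296.5, 177.3]
tool_rot: [0.993, -0.114, -0.001, 0.0]
contact_force: [-0.5, -0.5, -0.4]
finger_gap: 0.995
```

View pics/m11.png

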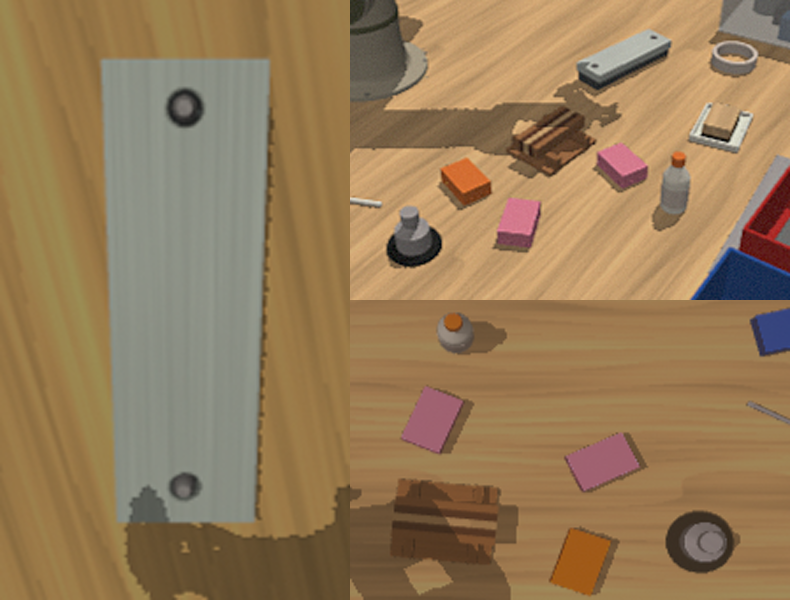

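The final picture shows both pins standing in the plate holes, at (184,107) and (185,487). The plate is flush, the blank is square across the rails, the pad is in the tray, the weight is on the mat and the bottle is upright. Hand in.

```bash
python3 -c "
from bench import ticket
print(ticket.job_done())"
```

```text
the job is handed in; nothing more can be done
None
```

I took the pile apart in order and handed the job in at about 38 s of the 131 s allowed: weight on the mat, pad in the tray, blank across the rack rails, plate on the jig. I lowered each piece until the wrist force showed contact, and only then let go.

**Last checks:** The final wrist, scene and top pictures show:
- both pins in the plate's holes, with the plate flush on the jig;
- the blank square across both rails;
- the pad flat in the tray;
- the weight standing on the mat;
- the glue bottle upright, with the gripper open and clear of everything.

I judged the final placings by eye, and handing in gave no verdict.

**What went wrong or disagreed:**
- My first move was refused because it left out some of the row keys.
- My first close on the weight shut above its knob. The real fingertips sit 19 to 32 mm behind the stated tool point, not at it, so I corrected every later grasp height.
- The top and wrist cameras disagreed by about 2 mm on the plate and by up to 3 mm on the jig. I used wrist views of both for the final fit.

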